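# Restock the tape rack from the stock drawer

### The arm

A 6-joint arm with a two-finger parallel gripper is mounted at the origin on a cart in front of the work surface, level with it; the furniture and walls round the work are solid. World frame = base frame: x ahead of the robot, y to its left, z up, the work surface at z = 0. Lengths are in m, angles in rad, forces in N, time in s.
With the tool pointing down it reaches from about 0.35 to 0.8 m from the base axis. Payload 7.3 kg.
Tool frame: the origin (TCP) lies on the centre line of the jaws, within the pads' length; the fingertips stand env.tip_reach ahead of it and the grasp point (between the pads) lies 6 mm ahead of it (env.tip_reach is the distance from the TCP to the fingertips, in m); z points along the fingers, y is the line along which they close (so a half turn about z gives the same grasp; the last joint's range is limited). The gripper opens to 85 mm and grips with 20 to 120 N. Pads are 22 mm wide; open, the fingers measure 114 mm over their backs; the gripper's body (76 mm by 85 mm) begins 54 mm behind the grasp point. The pads swing forward as they close: fully open they stand 13 mm farther back than shut.
Start: joints at [-1.38, 0.342, 1.524, -0, 1.275, -0.146], TCP at [0.174, -0.496, 0.256] pointing down, gripper open.
Joint ranges: [-2.53, 2.53], [-0.77, 2.02], [0.04, 2.7], [-1, 4.14], [0.28, 2.66], [-3.11, 3.11]. Speed limits (rad/s): [2.57, 2.57, 3.14, 3.14, 3.14, 3.14].

### API

Orientations are given as a unit quaternion [w, x, y, z].
In Python, from workcell import env gives the robot as it stands. The module is installed in compiled form; this text tells all that it offers.
- The arm moves only by the tool carry_out, never from a script. Its argument "increments" is a list of rows, each an object of numbers: "tx", "ty", "tz": the shift along the tool's x, y, z in m; "rx", "ry", "rz": the turn, a rotation vector about the tool's x, y, z in degrees; "fingers": the opening, from 0 (shut) to 1 (fully open). In form: [{"tx": .., "ty": .., "tz": .., "rx": .., "ry": .., "rz": .., "fingers": ..}, ...]. A call has 1 to 12 rows; each row is the pose to reach, as a shift and turn from the pose commanded when the call began, along the tool's axes at that moment; what a row does not reach only later rows make up. A row lasts 1/8 s, in which the tool goes at most 62.5 mm and 10.7 degrees, less where a joint would pass 70% of its speed; a pose out of reach is approached as far as the arm can. A call with a gripper value outside its range is refused whole. The fingers move at their own pace and stop on an object; "force" is the grip in N (left out, the last holds). Time passes only in rows, so rows that repeat a pose let the fingers close. It gives the time, the measured TCP pose, the force, the opening and the grip force at its end, in the units of the state.
- env.sense(): the state, without advancing time (a new reading comes with each control period).
- env.capture(name): name is "side" or "top"; returns (picture, depth): 420x560x3 uint8, red, green, blue; 420x560 float32, m along the optical axis (not along the pixel's ray), 0 where there is no reading.
- env.camera_info(name): a dict with "intrinsics" (3x3 intrinsics, pixels), "k1" (the pictures are not rectified: a ray, as slopes to the right and down, at radius r is drawn at 1 + k1 r^2 times it, then the intrinsics apply), "origin" and "orientation" of the camera in the world. Camera axes: x right, y up, looking along -z (the intrinsics and any distortion apply to the point x, -y, -z); pixel columns grow to the right and rows downward; lengths in m; the calibration is good to about 2 mm. A picture is of the moment at which its call begins. camera_info takes no time and is no camera call.
- env.finish_job(): hands the job in; it is judged then, once.
The state is a dict: "t": time; "joint_positions": joint angles; "qvel": joint speeds; "joint_torque": joint torques, N m; "position": TCP position; "tool_rot": TCP orientation; "wrist_force": force on the tool from outside, world axes, zero at the start; "ft_torque": the same for the moment, N m; "finger_gap": opening from 0.0 (shut) to 1.0 (fully open); "gripper_force": force on a finger pad.
Only numpy, scipy, OpenCV 4.12 (cv2) and the standard library are available. Lean on these libraries where they do the work, as an engineer would, in place of code of your own. Each camera call takes 0.05 s, during which the arm holds its last target. There are 200 camera calls.

### The job

Restock the tape rack on the desk: pull the drawer of the low one-drawer tape cabinet right out to its stop, take out every roll of masking tape that stands in it and hang each on a hook of its own on the rack, passing the hook through the roll's core from the front and lowering the roll until it hangs freely behind the upturned tip. When all the rolls hang there, push the drawer fully shut, and leave the stapler and the tape measure where they lie.

Things in the scene. Friction and masses are not known exactly. Their poses are not given: they have to be found in the camera images.
- tape_cabinet: low dark steel cabinet with one drawer, 224 wide (y) x 134 deep (x) x 124 mm high, fixed; not the taller cabinet with three drawers. Origin at the middle of its underside, x points to its back. The drawer holds four slots for rolls on edge, side by side, 52 mm apart; the blocks between them reach 59 mm above the desk, the front panel 119 mm
- tape_drawer (a joint): drawer of the tape cabinet: 0 = fully shut, 0.107 = pulled out to its stop (metres). It runs easily (about 1.5 N) and stays where it is left. When it is right out, every roll stands wholly in front of the cabinet
- drawer_handle (a point): middle of the drawer's bar pull: a round steel bar, 11 mm thick and 110 mm long, level, along this point's y axis, 35 mm in front of the drawer front (29 mm clear behind it), 102 mm above the desk and 22 mm below the cabinet's top; moves with the drawer. x points into the cabinet: the drawer pulls out along -x
- roll_0_c (a point): centre of a roll of beige masking tape, 88 mm across, 24 mm wide, core hole 52 mm (wall 18 mm), 0.13 kg; stands on edge in a drawer slot, centre 59 mm above the desk, 28 mm clear to the next roll's place. z is the roll's axis (the way through its core): level and across the drawer at the start. None if this roll is absent or while it is held
- roll_1_c (a point): centre of a roll of beige masking tape, 88 mm across, 24 mm wide, core hole 52 mm (wall 18 mm), 0.13 kg; stands on edge in a drawer slot, centre 59 mm above the desk, 28 mm clear to the next roll's place. z is the roll's axis (the way through its core): level and across the drawer at the start. None if this roll is absent or while it is held
- roll_2_c (a point): centre of a roll of beige masking tape, 88 mm across, 24 mm wide, core hole 52 mm (wall 18 mm), 0.13 kg; stands on edge in a drawer slot, centre 59 mm above the desk, 28 mm clear to the next roll's place. z is the roll's axis (the way through its core): level and across the drawer at the start. None if this roll is absent or while it is held
- roll_3_c (a point): centre of a roll of beige masking tape, 88 mm across, 24 mm wide, core hole 52 mm (wall 18 mm), 0.13 kg; stands on edge in a drawer slot, centre 59 mm above the desk, 28 mm clear to the next roll's place. z is the roll's axis (the way through its core): level and across the drawer at the start. None if this roll is absent or while it is held
- tape_rack: grey sheet-steel bench stand, 3 kg, loose on the desk, 340 mm wide (y), with an upright back panel whose top is 147 mm above the desk and four J hooks of 8 mm steel wire, 96 mm apart, on the panel's front. x points to its back. Origin on the desk, 88 mm behind the hooks' seats
- hook_0 (a point): top of the seat, midway along it, of the tape rack's first hook, counted from its +y end (the left, seen from the robot); 112 mm above the desk. x points along the hook to the back panel, 57 mm away; z up. The level seat is 85 mm long; at -x, 48 to 64 mm from this point, the tip turns up 20 mm above the seat. A roll hanging here has its centre about 26 mm below this point
- hook_1 (a point): top of the seat, midway along it, of the tape rack's second hook, counted from its +y end (the left, seen from the robot); 112 mm above the desk. x points along the hook to the back panel, 57 mm away; z up. The level seat is 85 mm long; at -x, 48 to 64 mm from this point, the tip turns up 20 mm above the seat. A roll hanging here has its centre about 26 mm below this point
- hook_2 (a point): top of the seat, midway along it, of the tape rack's third hook, counted from its +y end (the left, seen from the robot); 112 mm above the desk. x points along the hook to the back panel, 57 mm away; z up. The level seat is 85 mm long; at -x, 48 to 64 mm from this point, the tip turns up 20 mm above the seat. A roll hanging here has its centre about 26 mm below this point
- hook_3 (a point): top of the seat, midway along it, of the tape rack's fourth hook, counted from its +y end (the left, seen from the robot); 112 mm above the desk. x points along the hook to the back panel, 57 mm away; z up. The level seat is 85 mm long; at -x, 48 to 64 mm from this point, the tip turns up 20 mm above the seat. A roll hanging here has its centre about 26 mm below this point
- stapler: desk stapler, black and blue, 30 x 136 x 49 mm, lying between cabinet and rack; a bystander. Origin at the middle of its underside
- tape_measure: pocket tape measure, yellow and black, 62 x 73 x 35 mm, a bystander. Origin at the middle of its underside

How it is judged:
By the outcome, as a careful person would: the job done as asked, in the order asked, and still so for the second after the job is handed in, with the robot touching nothing.
Of roll_0, roll_1, roll_2, roll_3 only 3 to 4 are there at a start; the rules pass over those that are not, and their reading is None.
At some moment in a run one of tape_rack, roll_0, roll_1, roll_2, roll_3 may be knocked a few centimetres aside while the robot is not near it.
It also fails if it takes over 210 s, if anything falls off the work surface, if the arm or the gripper's body presses on something with over 40 N, if the wrist force passes 120 N, or if a joint passes its speed limit or range.

## Working session

There is one attempt and no reset: what is moved stays moved. The work goes in short steps, Python scripts to look and compute and a tool call to move; the robot and the scene stay as the last step left them, time stands still between calls to the robot, and variables do not carry over. Pictures are saved under pics/ and viewed, at most 14 in all, crops included, and the job is handed in when it is done.

Besides the shell and the picture viewer there is one more tool, called after "Request:" as name([rows], argument=value, ...), one row to a line, values as JSON. carry_out: Moves the arm, as the interface text tells. Its arguments: {"type":"object","properties":{"increments":{"type":"array"},"force":{"type":"number"}},"required":["increments"]}

```bash
mkdir -p pics; cat > h.py <<'E'
import numpy as np, cv2
from scipy.spatial.transform import Rotation as R
from workcell import env
def q2R(q): return R.from_quat([q[1],q[2],q[3],q[0]])
def snap(name,tag):
    im,d=env.capture(name); cv2.imwrite(f'pics/{tag}.png',im[:,:,::-1]); np.save(f'pics/{tag}.npy',d); return im,d
def rays(name,uv):
    c=env.camera_info(name); K=np.array(c['intrinsics'],float); uv=np.atleast_2d(np.array(uv,float))
    p=cv2.undistortPoints(uv.reshape(-1,1,2),K,np.array([c['k1'],0,0,0,0.])).reshape(-1,2)
    d=np.c_[p[:,0],-p[:,1],-np.ones(len(p))]
    return np.array(c['origin']),q2R(c['orientation']).apply(d)
def onz(name,uv,z):
    o,d=rays(name,uv); return o+d*((z-o[2])/d[:,2])[:,None]
def cloud(name,d):
    v,u=np.mgrid[0:d.shape[0],0:d.shape[1]]; o,r=rays(name,np.c_[u.ravel(),v.ravel()])
    P=o+r*d.reshape(-1,1); P[d.ravel()==0]=np.nan; return P.reshape(*d.shape,3)
E
python3 - <<'E'
from h import *
print(env.tip_reach); s=env.sense(); print({k:np.round(v,3) for k,v in s.items()})
for n in('side','top'):
    snap(n,n+'0'); print(env.camera_info(n))
E
```

```text
0.025
{'t': np.float64(0.0), 'joint_positions': array([-1.38 ,  0.343,  1.525,  0.   ,  1.275, -0.146]), 'qvel': array([ 0.001, -0.001, -0.   , -0.001,  0.002, -0.001]), 'joint_torque': array([-1.0000e-03, -4.3368e+01, -2.4601e+01, -0.0000e+00,  8.0000e-03,
       -0.0000e+00]), 'position': array([ 0.173, -0.495,  0.256]), 'tool_rot': array([-0.001,  0.986,  0.168, -0.   ]), 'wrist_force': array([ 0.62 , -0.001, -0.599]), 'ft_torque': array([-0.032,  0.01 , -0.027]), 'gripper_force': np.float64(0.0), 'finger_gap': np.float64(1.002)}
{'intrinsics': array([[416.11153186,   0.        , 279.79621169],
       [  0.        , 416.11153186, 209.27173952],
       [  0.        ,   0.        ,   1.        ]]), 'k1': -0.08906123767323174, 'origin': array([ 0.90191231, -0.7076753 ,  1.2203585 ]), 'orientation': array([0.92423952, 0.29350267, 0.07109337, 0.23363052])}
{'intrinsics': array([[433.97813099,   0.        , 280.01247743],
       [  0.        , 433.97813099, 199.35037188],
       [  0.        ,   0.        ,   1.        ]]), 'k1': -0.06415942154830287, 'origin': array([0.37481199, 0.03179102, 1.4987121 ]), 'orientation': array([-0.69903202, -0.0344469 ,  0.03385515,  0.71345741])}
```

View pics/side0.png

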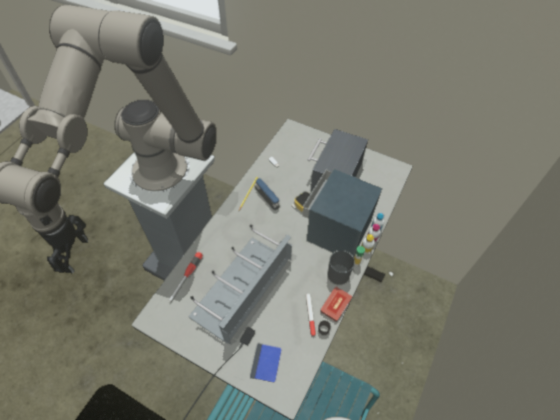

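View pics/top0.png

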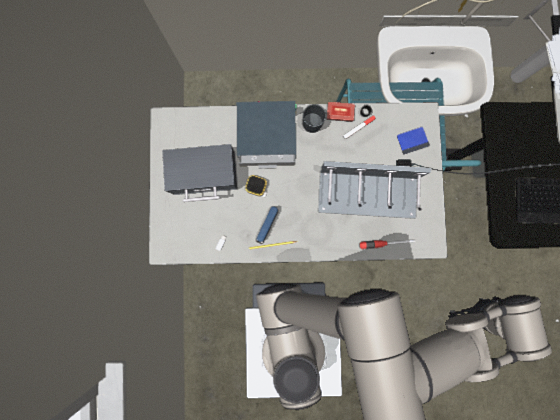

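```bash
python3 - <<'E'
from h import *
im=cv2.imread('pics/top0.png'); P=cloud('top',np.load('pics/top0.npy'))
z=P[...,2]; print('desk z',np.nanmedian(z[215:235,330:350]),np.nanmedian(z[225:245,180:200]))
def rect(m,name):
    m=m.astype(np.uint8); n,l,st,c=cv2.connectedComponentsWithStats(m)
    k=[i for i in range(1,n) if st[i,4]>25]
    for i in k:
        q=P[l==i]; r=cv2.minAreaRect((q[:,:2]*1000).astype(np.float32))
        print(name,st[i],'zmed %.3f'%np.median(q[:,2]),np.round(r[0],1),np.round(r[1],1),round(r[2],1), 'bbox',np.round(q.min(0),3),np.round(q.max(0),3))
m=np.zeros(z.shape,bool); m[140:215,155:242]=1
rect(m&(z>.112)&(z<.14),'cab'); 
m2=m.copy(); m2[:193]=0
rect(m2&(z>.05)&(z<.13),'handle')
m=np.zeros(z.shape,bool); m[155:222,312:435]=1
rect(m&(z>.095)&(z<.14),'hooks'); rect(m&(z>.138),'panel')
big=cv2.resize(np.vstack([im[140:220,150:250].repeat(1,0),im[145:225,320:420]]),None,fx=3.7,fy=3.7,interpolation=cv2.INTER_CUBIC)
a=cv2.resize(im[140:220,155:245],None,fx=4,fy=4,interpolation=2);b=cv2.resize(im[145:225,312:437],None,fx=3.2,fy=4,interpolation=2)
cv2.imwrite('pics/c1.png',np.hstack([a,b]))
E
```

```text
desk z 0.00018673636762223111 5.1522665824421665e-05
cab [ 162  144   73   47 2885] zmed 0.124 [618.4 294.5] [135.7 227. ] 3.6 bbox [0.545 0.177 0.112] [0.692 0.412 0.136]
handle [183 193  37   9 143] zmed 0.106 [523.8 287.3] [119.   27.5] 89.9 bbox [0.51  0.228 0.097] [0.538 0.347 0.114]
hooks [322 162 107  49 649] zmed 0.113 [ 538.1 -268. ] [338.2 137.2] 82.2 bbox [ 0.464 -0.445  0.095] [ 0.629 -0.107  0.14 ]
panel [324 161 107  14 591] zmed 0.146 [ 602.8 -278.3] [340.2  21.7] 84.6 bbox [ 0.579 -0.448  0.138] [ 0.625 -0.109  0.155]
```

View pics/c1.png

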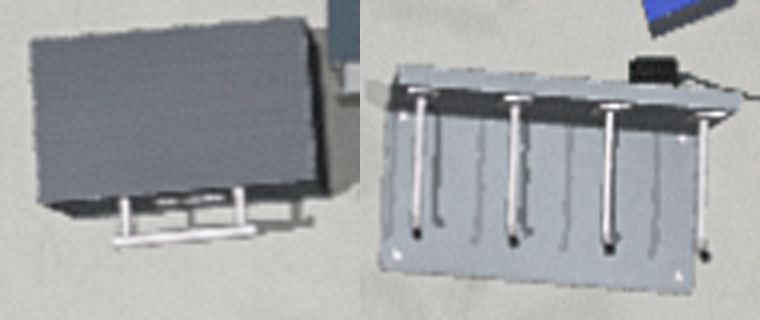

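The close-up shows the low cabinet's bar pull from (115,243) to (255,230) in the crop, so the cabinet is yawed slightly positive. The rack's four hooks end at crop (417,233), (513,240), (609,248) and (704,255), so the rack is yawed slightly negative.

```bash
cat >> h.py <<'E'
def Q(psi):  # tool down, tool x axis at yaw psi (deg)
    p=np.radians(psi); x=np.array([np.cos(p),np.sin(p),0]); z=np.array([0,0,-1.]); return R.from_matrix(np.c_[x,np.cross(z,x),z])
def to(pos,psi):
    s=env.sense(); T=q2R(s['tool_rot']); d=T.inv().apply(np.array(pos)-s['position']); r=(T.inv()*Q(psi)).as_rotvec(degrees=True)
    print('shift',np.round(d,4),'turn',np.round(r,1),'| t %.1f'%s['t'])
E
python3 - <<'E'
from h import *
for n in('top','side'):
    im=cv2.imread(f'pics/{n}0.png'); P=cloud(n,np.load(f'pics/{n}0.npy')); z=P[...,2]; hsv=cv2.cvtColor(im,cv2.COLOR_BGR2HSV)
    def box(x0,x1,y0,y1,z0,z1): return (P[...,0]>x0)&(P[...,0]<x1)&(P[...,1]>y0)&(P[...,1]<y1)&(z>z0)&(z<z1)
    q=P[box(.495,.528,.2,.37,.09,.125)]; 
    vx=cv2.fitLine((q*1000).astype(np.float32),cv2.DIST_HUBER,0,.01,.01).ravel(); e=(q-vx[3:]/1000)@vx[:3]
    print(n,'bar n',len(q),'mid',np.round(vx[3:]/1000+vx[:3]*(e.min()+e.max())/2000*1000/1,4),'dir',np.round(vx[:3],3),'len',round(np.ptp(e),3),'zmax',np.percentile(q[:,2],95))
    m=(box(.45,.575,-.47,-.1,.095,.137)).astype(np.uint8)
    k,l,st,_=cv2.connectedComponentsWithStats(m)
    for i in range(1,k):
        if st[i,4]<20: continue
        q=P[l==i]; v=cv2.fitLine((q[:,:2]*1000).astype(np.float32),cv2.DIST_HUBER,0,.01,.01).ravel()
        print(n,'hook',st[i],'xmin %.3f'%q[:,0].min(),'ctr',np.round(v[2:],1),'yaw %.1f'%np.degrees(np.arctan2(v[1]*np.sign(v[0]),abs(v[0]))),'zmed %.4f'%np.median(q[:,2]),'tip z %.3f'%q[:,2].max(), 'tip',np.round(q[q[:,0]<q[:,0].min()+.015].mean(0),3))
    q=P[box(.57,.64,-.46,-.1,.14,.155)]; v=cv2.fitLine((q[:,:2]*1000).astype(np.float32),cv2.DIST_HUBER,0,.01,.01).ravel(); print('panel',np.round(v,3))
    q=P[box(.54,.70,.16,.43,.118,.132)]; r=cv2.minAreaRect((q[:,:2]*1000).astype(np.float32)); print('cab',np.round(r[0],1),np.round(r[1],1),r[2],np.median(q[:,2]))
to([.45,.287,.25],94)
E
```

```text
top bar n 130 mid [0.5184 0.2873 0.1061] dir [-0.056  0.998  0.004] len 0.12 zmax 0.11109622300330484
top hook [387 177   5  32  81] xmin 0.473 ctr [ 524.6 -319.3] yaw -5.2 zmed 0.1118 tip z 0.135 tip [ 0.479 -0.315  0.126]
top hook [417 177   5  34  89] xmin 0.464 ctr [ 517.3 -416.3] yaw -5.6 zmed 0.1116 tip z 0.136 tip [ 0.471 -0.412  0.125]
top hook [328 178   3  27  66] xmin 0.489 ctr [ 531.9 -126.4] yaw -5.0 zmed 0.1124 tip z 0.136 tip [ 0.495 -0.123  0.126]
top hook [358 178   3  29  72] xmin 0.481 ctr [ 527.  -222.2] yaw -5.2 zmed 0.1126 tip z 0.136 tip [ 0.487 -0.219  0.127]
panel [ 8.00000e-02  9.97000e-01  6.03489e+02 -2.76284e+02]
cab [618.4 294.5] [135.7 227. ] 3.633141279220581 0.12422282516359762
side bar n 81 mid [0.5189 0.2865 0.1052] dir [-0.051  0.999  0.003] len 0.12 zmax 0.10922827722284478
side hook [249 224  24  19  74] xmin 0.488 ctr [ 528.9 -130.5] yaw -5.2 zmed 0.1112 tip z 0.135 tip [ 0.495 -0.128  0.123]
side hook [231 247  27  20  85] xmin 0.480 ctr [ 525.5 -226.5] yaw -4.6 zmed 0.1110 tip z 0.133 tip [ 0.488 -0.223  0.121]
side hook [212 271  29  22  95] xmin 0.475 ctr [ 522.1 -320.2] yaw -5.6 zmed 0.1124 tip z 0.132 tip [ 0.482 -0.316  0.12 ]
side hook [190 296  33  25 118] xmin 0.466 ctr [ 516.6 -416.7] yaw -5.1 zmed 0.1116 tip z 0.137 tip [ 0.472 -0.413  0.124]
panel [ 7.80000e-02  9.97000e-01  6.02878e+02 -2.89991e+02]
cab [617.7 295.1] [134.8 234.4] 3.62805438041687 0.12299839481716601
shift [ 0.5195 -0.6468  0.0067] turn [ -0.1  -0.1 -74.7] | t 0.1
```

```bash
python3 -c "
from h import *
to([.518,.287,.21],93.4)"
```

```text
shift [ 0.5837 -0.6243  0.0467] turn [ -0.1  -0.1 -74.1] | t 0.1
```

Request:
carry_out([
  {"tx":0.584,"ty":-0.624,"tz":0,"rz":-74,"fingers":0.4},
  {"tx":0.584,"ty":-0.624,"tz":0,"rz":-74,"fingers":0.4},
  {"tx":0.584,"ty":-0.624,"tz":0,"rz":-74,"fingers":0.4},
  {"tx":0.584,"ty":-0.624,"tz":0,"rz":-74,"fingers":0.4},
  {"tx":0.584,"ty":-0.624,"tz":0,"rz":-74,"fingers":0.4},
  {"tx":0.584,"ty":-0.624,"tz":0,"rz":-74,"fingers":0.4},
  {"tx":0.584,"ty":-0.624,"tz":0,"rz":-74,"fingers":0.4},
  {"tx":0.584,"ty":-0.624,"tz":0,"rz":-74,"fingers":0.4},
  {"tx":0.584,"ty":-0.624,"tz":0,"rz":-74,"fingers":0.4},
  {"tx":0.584,"ty":-0.624,"tz":0,"rz":-74,"fingers":0.4},
  {"tx":0.584,"ty":-0.624,"tz":0,"rz":-74,"fingers":0.4},
  {"tx":0.584,"ty":-0.624,"tz":0,"rz":-74,"fingers":0.4},
])

```text
invalid input at $.increments[0]: expected keys tx, ty, tz, rx, ry, rz, fingers
```

```bash
python3 -c "
from h import *
print(env.sense()['position']);to([.518,.287,.21],93.4)"
```

```text
[ 0.1734549 -0.4951696  0.2556819]
shift [ 0.5837 -0.6243  0.0467] turn [ -0.1  -0.1 -74.1] | t 0.1
```

All keys are required.

Request:
carry_out([
  {"tx":0.584,"ty":-0.624,"tz":0,"rx":0,"ry":0,"rz":-74,"fingers":0.4},
  {"tx":0.584,"ty":-0.624,"tz":0,"rx":0,"ry":0,"rz":-74,"fingers":0.4},
  {"tx":0.584,"ty":-0.624,"tz":0,"rx":0,"ry":0,"rz":-74,"fingers":0.4},
  {"tx":0.584,"ty":-0.624,"tz":0,"rx":0,"ry":0,"rz":-74,"fingers":0.4},
  {"tx":0.584,"ty":-0.624,"tz":0,"rx":0,"ry":0,"rz":-74,"fingers":0.4},
  {"tx":0.584,"ty":-0.624,"tz":0,"rx":0,"ry":0,"rz":-74,"fingers":0.4},
  {"tx":0.584,"ty":-0.624,"tz":0,"rx":0,"ry":0,"rz":-74,"fingers":0.4},
  {"tx":0.584,"ty":-0.624,"tz":0,"rx":0,"ry":0,"rz":-74,"fingers":0.4},
  {"tx":0.584,"ty":-0.624,"tz":0,"rx":0,"ry":0,"rz":-74,"fingers":0.4},
  {"tx":0.584,"ty":-0.624,"tz":0,"rx":0,"ry":0,"rz":-74,"fingers":0.4},
  {"tx":0.584,"ty":-0.624,"tz":0,"rx":0,"ry":0,"rz":-74,"fingers":0.4},
  {"tx":0.584,"ty":-0.624,"tz":0,"rx":0,"ry":0,"rz":-74,"fingers":0.4},
])

```text
t: 1.6
position: [0.4766, 0.1928, 0.256]
tool_rot: [0.0, 0.686, 0.727, -0.0]
wrist_force: [0.6, -0.7, 0.3]
finger_gap: 0.404
gripper_force: 0.0
```

```bash
python3 -c "
from h import *
print(env.sense()['position']);to([.518,.287,.21],93.4)"
```

```text
[0.47660931 0.19282137 0.25600763]
shift [0.0916 0.0468 0.046 ] turn [-0.   0.  -0.1] | t 1.6
```

Request:
carry_out([
  {"tx":0.092,"ty":0.046,"tz":0.046,"rx":0,"ry":0,"rz":0,"fingers":0.3},
  {"tx":0.092,"ty":0.046,"tz":0.046,"rx":0,"ry":0,"rz":0,"fingers":0.3},
  {"tx":0.092,"ty":0.046,"tz":0.046,"rx":0,"ry":0,"rz":0,"fingers":0.3},
  {"tx":0.092,"ty":0.046,"tz":0.095,"rx":0,"ry":0,"rz":0,"fingers":0.3},
  {"tx":0.092,"ty":0.046,"tz":0.12,"rx":0,"ry":0,"rz":0,"fingers":0.3},
  {"tx":0.092,"ty":0.046,"tz":0.148,"rx":0,"ry":0,"rz":0,"fingers":0.3},
  {"tx":0.092,"ty":0.046,"tz":0.148,"rx":0,"ry":0,"rz":0,"fingers":0.3},
  {"tx":0.092,"ty":0.046,"tz":0.148,"rx":0,"ry":0,"rz":0,"fingers":0},
  {"tx":0.092,"ty":0.046,"tz":0.148,"rx":0,"ry":0,"rz":0,"fingers":0},
  {"tx":0.092,"ty":0.046,"tz":0.148,"rx":0,"ry":0,"rz":0,"fingers":0},
  {"tx":0.092,"ty":0.046,"tz":0.148,"rx":0,"ry":0,"rz":0,"fingers":0},
], force=30)

```text
t: 2.98
position: [0.517, 0.2845, 0.1088]
tool_rot: [0.0, 0.686, 0.727, -0.0]
wrist_force: [-0.3, -4.9, 4.1]
finger_gap: 0.116
gripper_force: 29.6
```

Request:
carry_out([
  {"tx":0,"ty":-0.02,"tz":0,"rx":0,"ry":0,"rz":0,"fingers":0},
  {"tx":0,"ty":-0.04,"tz":0,"rx":0,"ry":0,"rz":0,"fingers":0},
  {"tx":0,"ty":-0.06,"tz":0,"rx":0,"ry":0,"rz":0,"fingers":0},
  {"tx":0,"ty":-0.08,"tz":0,"rx":0,"ry":0,"rz":0,"fingers":0},
  {"tx":0,"ty":-0.095,"tz":0,"rx":0,"ry":0,"rz":0,"fingers":0},
  {"tx":0,"ty":-0.103,"tz":0,"rx":0,"ry":0,"rz":0,"fingers":0},
  {"tx":0,"ty":-0.107,"tz":0,"rx":0,"ry":0,"rz":0,"fingers":0},
  {"tx":0,"ty":-0.109,"tz":0,"rx":0,"ry":0,"rz":0,"fingers":0},
  {"tx":0,"ty":-0.109,"tz":0,"rx":0,"ry":0,"rz":0,"fingers":0},
])

```text
t: 4.1
position: [0.412, 0.2777, 0.1089]
tool_rot: [0.003, 0.686, 0.727, 0.002]
wrist_force: [15.2, -11.3, -5.3]
finger_gap: 0.115
gripper_force: 30.2
```

Request:
carry_out([
  {"tx":0,"ty":0,"tz":0,"rx":0,"ry":0,"rz":0,"fingers":0.3},
  {"tx":0,"ty":0,"tz":0,"rx":0,"ry":0,"rz":0,"fingers":0.3},
  {"tx":0,"ty":0,"tz":-0.04,"rx":0,"ry":0,"rz":0,"fingers":0.3},
  {"tx":0,"ty":0,"tz":-0.08,"rx":0,"ry":0,"rz":0,"fingers":0.3},
  {"tx":-0.06,"ty":0,"tz":-0.14,"rx":0,"ry":0,"rz":10,"fingers":0.4},
  {"tx":-0.12,"ty":0,"tz":-0.14,"rx":0,"ry":0,"rz":20,"fingers":0.4},
  {"tx":-0.18,"ty":0,"tz":-0.14,"rx":0,"ry":0,"rz":30,"fingers":0.4},
  {"tx":-0.24,"ty":0,"tz":-0.14,"rx":0,"ry":0,"rz":40,"fingers":0.4},
  {"tx":-0.28,"ty":0,"tz":-0.14,"rx":0,"ry":0,"rz":50,"fingers":0.4},
  {"tx":-0.28,"ty":0,"tz":-0.14,"rx":0,"ry":0,"rz":60,"fingers":0.4},
])

```text
t: 5.35
position: [0.4241, -0.0032, 0.2483]
tool_rot: [0.0, 0.96, 0.281, 0.0]
wrist_force: [-0.2, 0.2, 0.5]
finger_gap: 0.396
gripper_force: 0.0
```

```bash
cat > rolls.py <<'E'
from h import *
import sys
tag=sys.argv[1]; out=[]
for n in('top','side'):
    im,d=snap(n,tag+n); P=cloud(n,d); z=P[...,2]; hsv=cv2.cvtColor(im[:,:,::-1].copy(),cv2.COLOR_BGR2HSV)
    b=(P[...,0]>.40)&(P[...,0]<.58)&(P[...,1]>.15)&(P[...,1]<.42)
    q=P[b&(P[...,0]<.45)&(z>.09)&(z<.115)]
    print(n,'bar',np.round(np.median(q,0),4),len(q))
    m=(b&(P[...,0]>.44)&(z>.075)&(z<.112)&(hsv[...,1]>60)&(hsv[...,0]<30)).astype(np.uint8)
    k,l,st,_=cv2.connectedComponentsWithStats(m)
    for i in range(1,k):
        if st[i,4]<15: continue
        q=P[l==i]; r=cv2.minAreaRect((q[:,:2]*1000).astype(np.float32)); print(n,'roll',st[i],'ctr',np.round(r[0],1),np.round(r[1],1),round(r[2],1),'ztop %.3f'%np.percentile(q[:,2],97))
    if n=='top': a=cv2.resize(im[130:230,150:250],(400,400),interpolation=2)
    else: a=np.hstack([a,cv2.resize(im[120:220,260:360],(400,400),interpolation=2)])
cv2.imwrite(f'pics/{tag}.png',a[:,:,::-1])
E
python3 rolls.py b
```

```text
top bar [0.4143 0.2856 0.1059] 198
top roll [206 191  10  24 119] ctr [506.5 259.5] [77.  24.5] 3.3 ztop 0.103
top roll [174 192  10  25 136] ctr [504.4 364.4] [80.2 24.8] 3.7 ztop 0.101
top roll [190 192  10  24 126] ctr [504.8 311.7] [77.  25.3] 3.7 ztop 0.103
side bar [0.4164 0.2969 0.1048] 130
side roll [303 133  25  21 260] ctr [501.7 335.7] [70.8 78.6] 2.6 ztop 0.103
side roll [298 151  20  12 148] ctr [505.7 258.8] [71.9 29.7] 3.9 ztop 0.102
```

View pics/b.png

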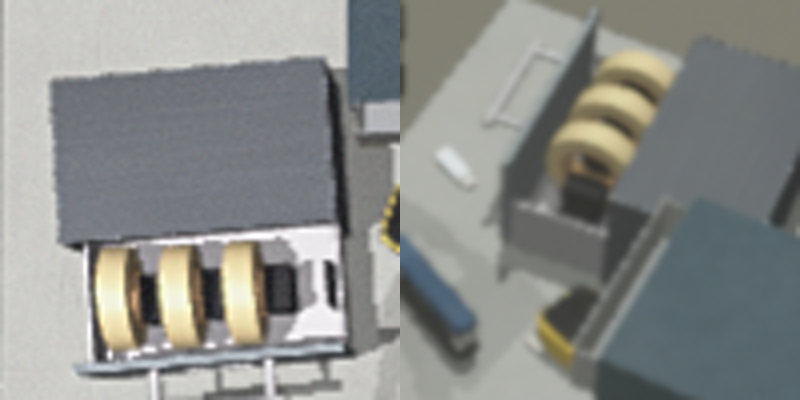

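```bash
python3 - <<'E'
from h import *
P=cloud('top',np.load('pics/btop.npy')); z=P[...,2]
q=P[(P[...,0]>.38)&(P[...,0]<.424)&(P[...,1]>.2)&(P[...,1]<.37)&(z>.09)&(z<.125)]
v=cv2.fitLine((q*1000).astype(np.float32),cv2.DIST_HUBER,0,.01,.01).ravel();print(v)
to([.506,.2595,.2],3.6)
E
```

```text
[-6.42576143e-02  9.97926056e-01 -3.81473429e-03  4.11714539e+02
  2.80905975e+02  1.06245995e+02]
shift [ 0.2111 -0.1733  0.0484] turn [-0.  -0.  29.5] | t 5.5
```

Request:
carry_out([
  {"tx":0.211,"ty":-0.173,"tz":0,"rx":0,"ry":0,"rz":29.5,"fingers":0.45},
  {"tx":0.211,"ty":-0.173,"tz":0,"rx":0,"ry":0,"rz":29.5,"fingers":0.45},
  {"tx":0.211,"ty":-0.173,"tz":0,"rx":0,"ry":0,"rz":29.5,"fingers":0.45},
  {"tx":0.211,"ty":-0.173,"tz":0,"rx":0,"ry":0,"rz":29.5,"fingers":0.45},
  {"tx":0.211,"ty":-0.173,"tz":0,"rx":0,"ry":0,"rz":29.5,"fingers":0.45},
  {"tx":0.211,"ty":-0.173,"tz":0.048,"rx":0,"ry":0,"rz":29.5,"fingers":0.45},
  {"tx":0.211,"ty":-0.173,"tz":0.048,"rx":0,"ry":0,"rz":29.5,"fingers":0.45},
])

```text
t: 6.32
position: [0.5027, 0.2606, 0.1969]
tool_rot: [0.001, 0.999, 0.036, -0.004]
wrist_force: [-0.8, -0.7, -0.9]
finger_gap: 0.451
gripper_force: 0.0
```

```bash
python3 -c "
from h import *
print(env.sense()['position']);to([.506,.2595,.106],3.6)"
```

```text
[0.50268479 0.26055203 0.19688541]
shift [0.004  0.0011 0.0909] turn [0.1 0.5 0.5] | t 6.3
```

Request:
carry_out([
  {"tx":0,"ty":0,"tz":0.04,"rx":0,"ry":0,"rz":0,"fingers":0.45},
  {"tx":0,"ty":0,"tz":0.07,"rx":0,"ry":0,"rz":0,"fingers":0.45},
  {"tx":0,"ty":0,"tz":0.094,"rx":0,"ry":0,"rz":0,"fingers":0.45},
  {"tx":0,"ty":0,"tz":0.094,"rx":0,"ry":0,"rz":0,"fingers":0.45},
  {"tx":0,"ty":0,"tz":0.094,"rx":0,"ry":0,"rz":0,"fingers":0.1},
  {"tx":0,"ty":0,"tz":0.094,"rx":0,"ry":0,"rz":0,"fingers":0.1},
  {"tx":0,"ty":0,"tz":0.094,"rx":0,"ry":0,"rz":0,"fingers":0.1},
  {"tx":0,"ty":0,"tz":0.094,"rx":0,"ry":0,"rz":0,"fingers":0.1},
], force=40)

```text
t: 7.32
position: [0.5066, 0.2602, 0.1082]
tool_rot: [-0.001, 0.999, 0.033, 0.002]
wrist_force: [-0.4, 0.4, 7.1]
finger_gap: 0.274
gripper_force: 41.4
```

Request:
carry_out([
  {"tx":0,"ty":0,"tz":-0.04,"rx":0,"ry":0,"rz":0,"fingers":0.1},
  {"tx":0,"ty":0,"tz":-0.09,"rx":0,"ry":0,"rz":0,"fingers":0.1},
  {"tx":0,"ty":0,"tz":-0.15,"rx":0,"ry":0,"rz":0,"fingers":0.1},
  {"tx":0,"ty":0,"tz":-0.15,"rx":0,"ry":0,"rz":0,"fingers":0.1},
  {"tx":0,"ty":0,"tz":-0.15,"rx":0,"ry":0,"rz":0,"fingers":0.1},
])

```text
t: 7.95
position: [0.5051, 0.2596, 0.2559]
tool_rot: [0.0, 0.999, 0.033, -0.0]
wrist_force: [-0.8, 0.4, -2.2]
finger_gap: 0.27
gripper_force: 40.6
```

```bash
python3 -c "
from h import *
print(env.sense()['position']);to([.4125,-.4076,.256],84.8)"
```

```text
[0.5050505  0.25958036 0.2558716 ]
shift [-1.366e-01  6.596e-01  2.000e-04] turn [ -0.   0. -81.] | t 8.0
```

Request:
carry_out([
  {"tx":-0.137,"ty":0.66,"tz":0,"rx":0,"ry":0,"rz":-81,"fingers":0.1},
  {"tx":-0.137,"ty":0.66,"tz":0,"rx":0,"ry":0,"rz":-81,"fingers":0.1},
  {"tx":-0.137,"ty":0.66,"tz":0,"rx":0,"ry":0,"rz":-81,"fingers":0.1},
  {"tx":-0.137,"ty":0.66,"tz":0,"rx":0,"ry":0,"rz":-81,"fingers":0.1},
  {"tx":-0.137,"ty":0.66,"tz":0,"rx":0,"ry":0,"rz":-81,"fingers":0.1},
  {"tx":-0.137,"ty":0.66,"tz":0,"rx":0,"ry":0,"rz":-81,"fingers":0.1},
  {"tx":-0.137,"ty":0.66,"tz":0,"rx":0,"ry":0,"rz":-81,"fingers":0.1},
  {"tx":-0.137,"ty":0.66,"tz":0,"rx":0,"ry":0,"rz":-81,"fingers":0.1},
  {"tx":-0.137,"ty":0.66,"tz":0,"rx":0,"ry":0,"rz":-81,"fingers":0.1},
  {"tx":-0.137,"ty":0.66,"tz":0,"rx":0,"ry":0,"rz":-81,"fingers":0.1},
  {"tx":-0.137,"ty":0.66,"tz":0,"rx":0,"ry":0,"rz":-81,"fingers":0.1},
  {"tx":-0.137,"ty":0.66,"tz":0,"rx":0,"ry":0,"rz":-81,"fingers":0.1},
])

```text
t: 9.45
position: [0.4111, -0.4098, 0.2539]
tool_rot: [-0.002, 0.739, 0.674, 0.0]
wrist_force: [0.4, -0.1, -1.7]
finger_gap: 0.274
gripper_force: 40.6
```

```bash
cat > rack.py <<'E'
from h import *
import sys
tag=sys.argv[1]; C=[]
for n in('side','top'):
    im,d=snap(n,tag+n); P=cloud(n,d); z=P[...,2]
    q=P[(P[...,0]>.54)&(P[...,0]<.66)&(P[...,1]>-.48)&(P[...,1]<-.06)&(z>.142)&(z<.153)]
    v=cv2.fitLine((q[:,:2]*1000).astype(np.float32),cv2.DIST_HUBER,0,.01,.01).ravel()
    print(n,'panel yaw %.1f x at y=-.276: %.1f'%(-np.degrees(np.arctan(v[0]/v[1])),v[2]+(-276-v[3])*v[0]/v[1]),'y ends',q[:,1].min().round(3),q[:,1].max().round(3))
    g=(P[...,0]>.43)&(P[...,0]<.53)&(P[...,1]>-.47)&(P[...,1]<-.08)&(z>.117)&(z<.137)
    k,l,st,_=cv2.connectedComponentsWithStats(g.astype(np.uint8))
    print(n,'tips',[tuple(np.round(P[l==i].mean(0),3)) for i in range(1,k) if st[i,4]>3])
    a=cv2.resize(im[200:340,170:310],(400,400),interpolation=2) if n=='side' else np.hstack([a,cv2.resize(im[140:240,310:410+40],(400,286),interpolation=2).repeat(1,0) if 0 else cv2.resize(im[130:250,315:435],(400,400),interpolation=2)])
cv2.imwrite(f'pics/{tag}.png',a[:,:,::-1]); print(np.round(env.sense()['position'],4))
E
python3 rack.py c
```

```text
side panel yaw -4.6 x at y=-.276: 604.1 y ends -0.448 -0.11
side tips [(np.float64(0.493), np.float64(-0.127), np.float64(0.127)), (np.float64(0.486), np.float64(-0.223), np.float64(0.129)), (np.float64(0.48), np.float64(-0.317), np.float64(0.128)), (np.float64(0.471), np.float64(-0.413), np.float64(0.128))]
top panel yaw -4.7 x at y=-.276: 603.7 y ends -0.448 -0.11
top tips [(np.float64(0.493), np.float64(-0.123), np.float64(0.129)), (np.float64(0.484), np.float64(-0.218), np.float64(0.13)), (np.float64(0.477), np.float64(-0.315), np.float64(0.129)), (np.float64(0.469), np.float64(-0.412), np.float64(0.129))]
[ 0.4105 -0.4115  0.2533]
```

View pics/c.png

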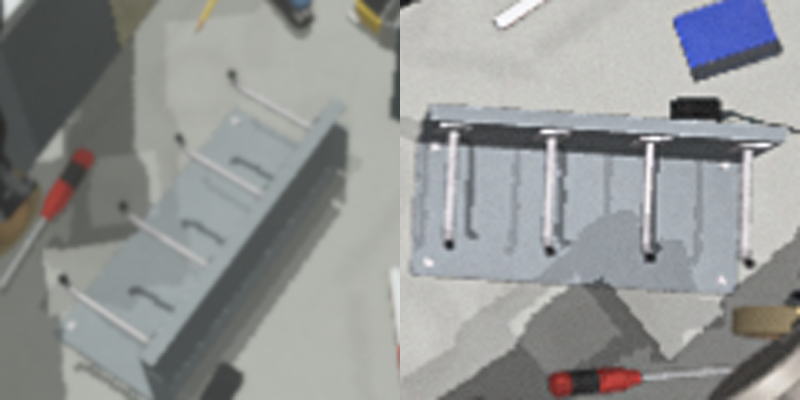

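```bash
cat >> h.py <<'E'
def held(tag):
    s=env.sense(); p=s['position']
    for n in('top','side'):
        im=cv2.imread(f'pics/{tag}{n}.png'); P=cloud(n,np.load(f'pics/{tag}{n}.npy')); hsv=cv2.cvtColor(im,cv2.COLOR_BGR2HSV)
        m=(hsv[...,1]>60)&(hsv[...,0]>8)&(hsv[...,0]<30)&(np.linalg.norm(P-p+[0,0,.05],axis=2)<.08)
        q=P[m]; q=q if len(q)>3 else np.zeros((4,3)); x=q2R(s['tool_rot']).inv().apply(q-p)
        print(n,len(q),'tool-frame min',np.round(np.percentile(x,3,axis=0),4),'max',np.round(np.percentile(x,97,axis=0),4))
E
python3 -c "
from h import *
held('c'); to([.4125,-.4076,.166],85)"
```

```text
top 159 tool-frame min [-0.0021 -0.0137  0.0048] max [0.0398 0.01   0.0515]
side 350 tool-frame min [-0.039  -0.009   0.0055] max [0.0343 0.0131 0.0817]
shift [0.004  0.0019 0.0873] turn [-0.2 -0.1 -0.5] | t 9.6
```

Request:
carry_out([
  {"tx":0,"ty":0,"tz":0.05,"rx":0,"ry":0,"rz":0,"fingers":0.1},
  {"tx":0,"ty":0,"tz":0.09,"rx":0,"ry":0,"rz":0,"fingers":0.1},
  {"tx":0,"ty":0,"tz":0.09,"rx":0,"ry":0,"rz":0,"fingers":0.1},
  {"tx":0,"ty":0,"tz":0.09,"rx":0,"ry":0,"rz":0,"fingers":0.1},
  {"tx":0,"ty":0,"tz":0.09,"rx":0,"ry":0,"rz":0,"fingers":0.1},
])

```text
t: 10.18
position: [0.4133, -0.4084, 0.1682]
tool_rot: [0.002, 0.738, 0.674, -0.0]
wrist_force: [-0.4, 0.3, -0.2]
finger_gap: 0.269
gripper_force: 40.6
```

```bash
python3 -c "
from h import *
print(env.sense()['position']);to([.4125,-.4075,.166],85);to([.527,-.4175,.166],85)"
```

```text
[ 0.41327019 -0.40837525  0.16815535]
shift [ 0.0008 -0.0009  0.0022] turn [ 0.1  0.1 -0.2] | t 10.2
shift [0.0012 0.1141 0.0024] turn [ 0.1  0.1 -0.2] | t 10.2
```

Aligned. Insert slowly along tool y (rack +x).

Request:
carry_out([
  {"tx":0.001,"ty":0.02,"tz":0,"rx":0,"ry":0,"rz":0,"fingers":0.1},
  {"tx":0.001,"ty":0.04,"tz":0,"rx":0,"ry":0,"rz":0,"fingers":0.1},
  {"tx":0.001,"ty":0.06,"tz":0,"rx":0,"ry":0,"rz":0,"fingers":0.1},
  {"tx":0.001,"ty":0.08,"tz":0,"rx":0,"ry":0,"rz":0,"fingers":0.1},
  {"tx":0.001,"ty":0.1,"tz":0,"rx":0,"ry":0,"rz":0,"fingers":0.1},
  {"tx":0.001,"ty":0.112,"tz":0,"rx":0,"ry":0,"rz":0,"fingers":0.1},
  {"tx":0.001,"ty":0.112,"tz":0,"rx":0,"ry":0,"rz":0,"fingers":0.1},
  {"tx":0.001,"ty":0.112,"tz":0,"rx":0,"ry":0,"rz":0,"fingers":0.1},
])

```text
t: 11.18
position: [0.5237, -0.417, 0.1665]
tool_rot: [-0.0, 0.739, 0.674, -0.0]
wrist_force: [0.6, -0.7, -1.0]
finger_gap: 0.267
gripper_force: 40.5
```

```bash
python3 rack.py d
```

```text
side panel yaw -4.5 x at y=-.276: 603.9 y ends -0.448 -0.111
side tips [(np.float64(0.494), np.float64(-0.128), np.float64(0.126)), (np.float64(0.486), np.float64(-0.223), np.float64(0.128)), (np.float64(0.48), np.float64(-0.316), np.float64(0.127)), (np.float64(0.519), np.float64(-0.458), np.float64(0.129))]
top panel yaw -4.5 x at y=-.276: 603.3 y ends -0.437 -0.109
top tips [(np.float64(0.519), np.float64(-0.378), np.float64(0.127)), (np.float64(0.494), np.float64(-0.123), np.float64(0.13)), (np.float64(0.484), np.float64(-0.218), np.float64(0.13)), (np.float64(0.476), np.float64(-0.315), np.float64(0.131))]
[ 0.5236 -0.4171  0.1665]
```

View pics/d.png

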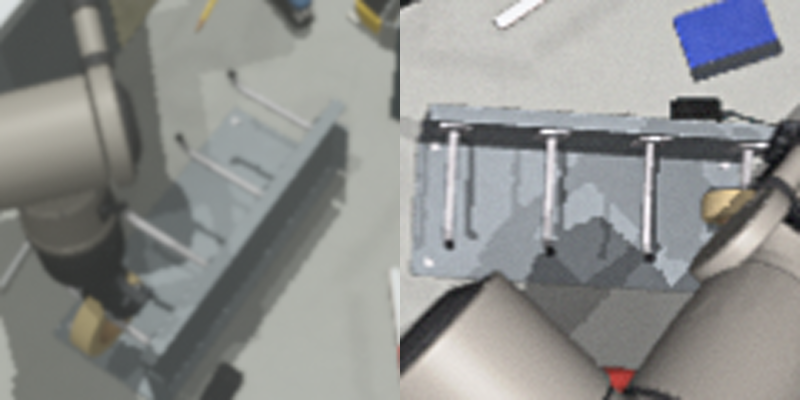

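Request:
carry_out([
  {"tx":0,"ty":0,"tz":0.012,"rx":0,"ry":0,"rz":0,"fingers":0.1},
  {"tx":0,"ty":0,"tz":0.024,"rx":0,"ry":0,"rz":0,"fingers":0.1},
  {"tx":0,"ty":0,"tz":0.026,"rx":0,"ry":0,"rz":0,"fingers":0.1},
  {"tx":0,"ty":0,"tz":0.026,"rx":0,"ry":0,"rz":0,"fingers":0.1},
])

```text
t: 11.78
position: [0.5241, -0.4169, 0.1399]
tool_rot: [-0.0, 0.738, 0.674, -0.0]
wrist_force: [-0.2, 0.2, -0.9]
finger_gap: 0.271
gripper_force: 40.6
```

Release to half-open, rise straight, then swing back towards the cabinet.

Request:
carry_out([
  {"tx":0,"ty":0,"tz":0,"rx":0,"ry":0,"rz":0,"fingers":0.35},
  {"tx":0,"ty":0,"tz":0,"rx":0,"ry":0,"rz":0,"fingers":0.45},
  {"tx":0,"ty":0,"tz":0,"rx":0,"ry":0,"rz":0,"fingers":0.45},
  {"tx":0,"ty":0,"tz":-0.03,"rx":0,"ry":0,"rz":0,"fingers":0.45},
  {"tx":0,"ty":0,"tz":-0.07,"rx":0,"ry":0,"rz":0,"fingers":0.45},
  {"tx":0,"ty":0,"tz":-0.116,"rx":0,"ry":0,"rz":0,"fingers":0.45},
  {"tx":0.06,"ty":-0.02,"tz":-0.116,"rx":0,"ry":0,"rz":10,"fingers":0.45},
  {"tx":0.12,"ty":-0.04,"tz":-0.116,"rx":0,"ry":0,"rz":20,"fingers":0.45},
  {"tx":0.18,"ty":-0.06,"tz":-0.116,"rx":0,"ry":0,"rz":30,"fingers":0.45},
  {"tx":0.24,"ty":-0.07,"tz":-0.116,"rx":0,"ry":0,"rz":40,"fingers":0.45},
  {"tx":0.3,"ty":-0.08,"tz":-0.116,"rx":0,"ry":0,"rz":50,"fingers":0.45},
  {"tx":0.36,"ty":-0.09,"tz":-0.116,"rx":0,"ry":0,"rz":60,"fingers":0.45},
])

```text
t: 13.28
position: [0.4676, -0.054, 0.2568]
tool_rot: [0.0, 0.976, 0.22, 0.001]
wrist_force: [1.6, 0.3, 0.2]
finger_gap: 0.449
gripper_force: 0.0
```

```bash
python3 rack.py e; python3 rolls.py f; python3 -c "
from h import *
to([.505,.312,.2],3.6)"
```

```text
side panel yaw -4.6 x at y=-.276: 604.0 y ends -0.448 -0.112
side tips [(np.float64(0.493), np.float64(-0.128), np.float64(0.128)), (np.float64(0.487), np.float64(-0.223), np.float64(0.125)), (np.float64(0.479), np.float64(-0.316), np.float64(0.127)), (np.float64(0.471), np.float64(-0.413), np.float64(0.129)), (np.float64(0.521), np.float64(-0.421), np.float64(0.126))]
top panel yaw -4.7 x at y=-.276: 603.7 y ends -0.448 -0.109
top tips [(np.float64(0.521), np.float64(-0.415), np.float64(0.126)), (np.float64(0.486), np.float64(-0.218), np.float64(0.13)), (np.float64(0.478), np.float64(-0.315), np.float64(0.128)), (np.float64(0.468), np.float64(-0.412), np.float64(0.129))]
[ 0.4671 -0.0513  0.2569]
top bar [0.4137 0.2891 0.106 ] 193
top roll [174 192  11  25 140] ctr [504.1 364.4] [81.6 25.3] 4.4 ztop 0.103
top roll [190 192  10  24 122] ctr [504.7 311.3] [77.4 24.8] 4.0 ztop 0.103
side bar [0.4164 0.2994 0.1049] 130
side roll [304 133  24  20 261] ctr [501.2 334.4] [72.4 76. ] 3.1 ztop 0.103
shift [ 0.1938 -0.3141  0.0566] turn [ 0.1 -0.1 22.3] | t 13.5
```

View pics/e.png

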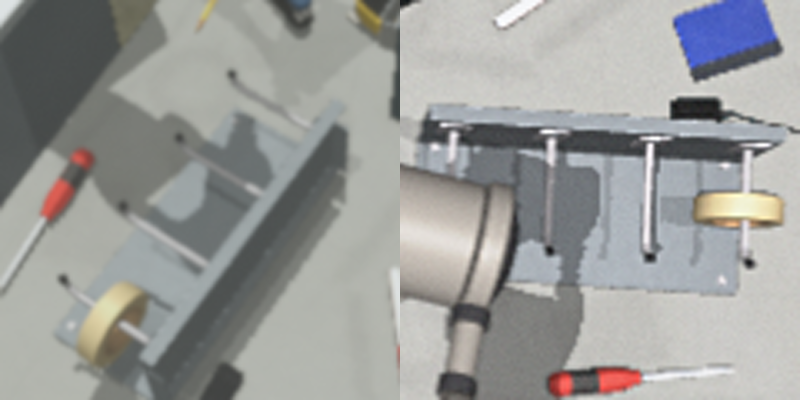

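The first roll hangs on the fourth hook, its top ring at (738,208) in the right half. The second one next.

Request:
carry_out([
  {"tx":0.194,"ty":-0.314,"tz":0,"rx":0,"ry":0,"rz":22.3,"fingers":0.45},
  {"tx":0.194,"ty":-0.314,"tz":0,"rx":0,"ry":0,"rz":22.3,"fingers":0.45},
  {"tx":0.194,"ty":-0.314,"tz":0,"rx":0,"ry":0,"rz":22.3,"fingers":0.45},
  {"tx":0.194,"ty":-0.314,"tz":0,"rx":0,"ry":0,"rz":22.3,"fingers":0.45},
  {"tx":0.194,"ty":-0.314,"tz":0,"rx":0,"ry":0,"rz":22.3,"fingers":0.45},
  {"tx":0.194,"ty":-0.314,"tz":0,"rx":0,"ry":0,"rz":22.3,"fingers":0.45},
  {"tx":0.194,"ty":-0.314,"tz":0.056,"rx":0,"ry":0,"rz":22.3,"fingers":0.45},
  {"tx":0.194,"ty":-0.314,"tz":0.056,"rx":0,"ry":0,"rz":22.3,"fingers":0.45},
  {"tx":0.194,"ty":-0.314,"tz":0.056,"rx":0,"ry":0,"rz":22.3,"fingers":0.45},
])

```text
t: 14.6
position: [0.5079, 0.3098, 0.2016]
tool_rot: [0.0, 1.0, 0.029, 0.001]
wrist_force: [0.0, -1.3, 1.1]
finger_gap: 0.451
gripper_force: 0.0
```

```bash
python3 -c "
from h import *
to([.505,.3118,.106],3.6)"
```

```text
shift [-0.0029 -0.0022  0.0956] turn [ 0.  -0.1 -0.3] | t 14.6
```

Request:
carry_out([
  {"tx":-0.003,"ty":-0.002,"tz":0.04,"rx":0,"ry":0,"rz":0,"fingers":0.45},
  {"tx":-0.003,"ty":-0.002,"tz":0.07,"rx":0,"ry":0,"rz":0,"fingers":0.45},
  {"tx":-0.003,"ty":-0.002,"tz":0.095,"rx":0,"ry":0,"rz":0,"fingers":0.45},
  {"tx":-0.003,"ty":-0.002,"tz":0.095,"rx":0,"ry":0,"rz":0,"fingers":0.45},
  {"tx":-0.003,"ty":-0.002,"tz":0.095,"rx":0,"ry":0,"rz":0,"fingers":0.1},
  {"tx":-0.003,"ty":-0.002,"tz":0.095,"rx":0,"ry":0,"rz":0,"fingers":0.1},
  {"tx":-0.003,"ty":-0.002,"tz":0.095,"rx":0,"ry":0,"rz":0,"fingers":0.1},
  {"tx":-0.003,"ty":-0.002,"tz":0.095,"rx":0,"ry":0,"rz":0,"fingers":0.1},
], force=40)

```text
t: 15.6
position: [0.5049, 0.3132, 0.1077]
tool_rot: [-0.0, 1.0, 0.03, 0.002]
wrist_force: [-0.8, -1.4, 7.5]
finger_gap: 0.267
gripper_force: 40.9
```

Request:
carry_out([
  {"tx":0,"ty":0,"tz":-0.04,"rx":0,"ry":0,"rz":0,"fingers":0.1},
  {"tx":0,"ty":0,"tz":-0.09,"rx":0,"ry":0,"rz":0,"fingers":0.1},
  {"tx":0,"ty":0,"tz":-0.15,"rx":0,"ry":0,"rz":0,"fingers":0.1},
  {"tx":0,"ty":0,"tz":-0.15,"rx":0,"ry":0,"rz":0,"fingers":0.1},
  {"tx":0,"ty":0,"tz":-0.15,"rx":0,"ry":0,"rz":0,"fingers":0.1},
])

```text
t: 16.23
position: [0.503, 0.3128, 0.2551]
tool_rot: [0.0, 1.0, 0.03, -0.0]
wrist_force: [-0.0, -0.3, -0.8]
finger_gap: 0.27
gripper_force: 40.2
```

```bash
python3 -c "
from h import *
print(env.sense()['position']);to([.4365,-.120,.256],85)"
```

```text
[0.50297959 0.31283273 0.25511338]
shift [-0.0922  0.4281 -0.0007] turn [ -0.    0.  -81.6] | t 16.2
```

Request:
carry_out([
  {"tx":-0.092,"ty":0.428,"tz":0,"rx":0,"ry":0,"rz":-81.6,"fingers":0.1},
  {"tx":-0.092,"ty":0.428,"tz":0,"rx":0,"ry":0,"rz":-81.6,"fingers":0.1},
  {"tx":-0.092,"ty":0.428,"tz":0,"rx":0,"ry":0,"rz":-81.6,"fingers":0.1},
  {"tx":-0.092,"ty":0.428,"tz":0,"rx":0,"ry":0,"rz":-81.6,"fingers":0.1},
  {"tx":-0.092,"ty":0.428,"tz":0,"rx":0,"ry":0,"rz":-81.6,"fingers":0.1},
  {"tx":-0.092,"ty":0.428,"tz":0,"rx":0,"ry":0,"rz":-81.6,"fingers":0.1},
  {"tx":-0.092,"ty":0.428,"tz":0,"rx":0,"ry":0,"rz":-81.6,"fingers":0.1},
  {"tx":-0.092,"ty":0.428,"tz":0,"rx":0,"ry":0,"rz":-81.6,"fingers":0.1},
  {"tx":-0.092,"ty":0.428,"tz":0,"rx":0,"ry":0,"rz":-81.6,"fingers":0.1},
  {"tx":-0.092,"ty":0.428,"tz":0.05,"rx":0,"ry":0,"rz":-81.6,"fingers":0.1},
  {"tx":-0.092,"ty":0.428,"tz":0.089,"rx":0,"ry":0,"rz":-81.6,"fingers":0.1},
  {"tx":-0.092,"ty":0.428,"tz":0.089,"rx":0,"ry":0,"rz":-81.6,"fingers":0.1},
])

```text
t: 17.73
position: [0.4345, -0.1186, 0.163]
tool_rot: [-0.004, 0.737, 0.676, -0.002]
wrist_force: [0.3, 0.8, -1.8]
finger_gap: 0.271
gripper_force: 40.2
```

```bash
python3 rack.py g; python3 -c "
from h import *
held('g'); to([.4365,-.120,.166],85);to([.551,-.130,.166],85)"
```

```text
side panel yaw -4.5 x at y=-.276: 604.0 y ends -0.448 -0.112
side tips [(np.float64(0.439), np.float64(-0.156), np.float64(0.128)), (np.float64(0.493), np.float64(-0.128), np.float64(0.126)), (np.float64(0.486), np.float64(-0.223), np.float64(0.127)), (np.float64(0.48), np.float64(-0.317), np.float64(0.126)), (np.float64(0.471), np.float64(-0.413), np.float64(0.127)), (np.float64(0.521), np.float64(-0.42), np.float64(0.126))]
top panel yaw -4.7 x at y=-.276: 603.6 y ends -0.446 -0.109
top tips [(np.float64(0.521), np.float64(-0.414), np.float64(0.126)), (np.float64(0.478), np.float64(-0.315), np.float64(0.128)), (np.float64(0.47), np.float64(-0.412), np.float64(0.127))]
[ 0.437  -0.1197  0.1664]
top 4 tool-frame min [ 0.0812 -0.4456  0.1669] max [ 0.0812 -0.4456  0.1669]
side 226 tool-frame min [-0.0431 -0.0125  0.0087] max [0.0219 0.0091 0.082 ]
shift [-0.0004 -0.0005  0.0004] turn [-0.1 -0.   0. ] | t 17.8
shift [-0.0004  0.1144  0.0003] turn [-0.1 -0.   0. ] | t 17.8
```

Rack unmoved; insert and lower.

Request:
carry_out([
  {"tx":0,"ty":0.02,"tz":0,"rx":0,"ry":0,"rz":0,"fingers":0.1},
  {"tx":0,"ty":0.04,"tz":0,"rx":0,"ry":0,"rz":0,"fingers":0.1},
  {"tx":0,"ty":0.06,"tz":0,"rx":0,"ry":0,"rz":0,"fingers":0.1},
  {"tx":0,"ty":0.08,"tz":0,"rx":0,"ry":0,"rz":0,"fingers":0.1},
  {"tx":0,"ty":0.1,"tz":0,"rx":0,"ry":0,"rz":0,"fingers":0.1},
  {"tx":0,"ty":0.112,"tz":0,"rx":0,"ry":0,"rz":0,"fingers":0.1},
  {"tx":0,"ty":0.112,"tz":0,"rx":0,"ry":0,"rz":0,"fingers":0.1},
  {"tx":0,"ty":0.112,"tz":0,"rx":0,"ry":0,"rz":0,"fingers":0.1},
])

```text
t: 18.82
position: [0.5481, -0.1293, 0.1666]
tool_rot: [-0.0, 0.737, 0.676, -0.0]
wrist_force: [-0.1, -0.4, -1.3]
finger_gap: 0.269
gripper_force: 40.2
```

Request:
carry_out([
  {"tx":0,"ty":0,"tz":0.012,"rx":0,"ry":0,"rz":0,"fingers":0.1},
  {"tx":0,"ty":0,"tz":0.024,"rx":0,"ry":0,"rz":0,"fingers":0.1},
  {"tx":0,"ty":0,"tz":0.026,"rx":0,"ry":0,"rz":0,"fingers":0.1},
  {"tx":0,"ty":0,"tz":0.026,"rx":0,"ry":0,"rz":0,"fingers":0.1},
  {"tx":0,"ty":0,"tz":0.026,"rx":0,"ry":0,"rz":0,"fingers":0.35},
  {"tx":0,"ty":0,"tz":0.026,"rx":0,"ry":0,"rz":0,"fingers":0.45},
  {"tx":0,"ty":0,"tz":0.026,"rx":0,"ry":0,"rz":0,"fingers":0.45},
  {"tx":0,"ty":0,"tz":-0.01,"rx":0,"ry":0,"rz":0,"fingers":0.45},
  {"tx":0,"ty":0,"tz":-0.05,"rx":0,"ry":0,"rz":0,"fingers":0.45},
  {"tx":0,"ty":0,"tz":-0.09,"rx":0,"ry":0,"rz":0,"fingers":0.45},
  {"tx":0,"ty":0,"tz":-0.09,"rx":0,"ry":0,"rz":0,"fingers":0.45},
])

```text
t: 20.2
position: [0.5501, -0.1299, 0.26]
tool_rot: [0.003, 0.737, 0.676, 0.002]
wrist_force: [-0.3, 0.4, -0.9]
finger_gap: 0.449
gripper_force: 0.0
```

```bash
python3 -c "
from h import *
to([.505,.364,.256],4)"
```

```text
shift [ 0.4882 -0.0878  0.0023] turn [ 0.4 -0.2 81. ] | t 20.2
```

Request:
carry_out([
  {"tx":0.05,"ty":-0.04,"tz":0,"rx":0,"ry":0,"rz":10,"fingers":0.45},
  {"tx":0.1,"ty":-0.08,"tz":0,"rx":0,"ry":0,"rz":20,"fingers":0.45},
  {"tx":0.155,"ty":-0.1,"tz":0,"rx":0,"ry":0,"rz":30,"fingers":0.45},
  {"tx":0.21,"ty":-0.12,"tz":0,"rx":0,"ry":0,"rz":40,"fingers":0.45},
  {"tx":0.27,"ty":-0.12,"tz":0,"rx":0,"ry":0,"rz":50,"fingers":0.45},
  {"tx":0.33,"ty":-0.11,"tz":0,"rx":0,"ry":0,"rz":60,"fingers":0.45},
  {"tx":0.39,"ty":-0.1,"tz":0,"rx":0,"ry":0,"rz":70,"fingers":0.45},
  {"tx":0.45,"ty":-0.09,"tz":0,"rx":0,"ry":0,"rz":81,"fingers":0.45},
  {"tx":0.488,"ty":-0.088,"tz":0,"rx":0,"ry":0,"rz":81,"fingers":0.45},
  {"tx":0.488,"ty":-0.088,"tz":0,"rx":0,"ry":0,"rz":81,"fingers":0.45},
  {"tx":0.488,"ty":-0.088,"tz":0,"rx":0,"ry":0,"rz":81,"fingers":0.45},
])

```text
t: 21.58
position: [0.5029, 0.3639, 0.255]
tool_rot: [0.001, 0.999, 0.035, -0.001]
wrist_force: [-0.2, -0.0, 0.5]
finger_gap: 0.445
gripper_force: 0.0
```

```bash
python3 rack.py i; python3 rolls.py j; python3 -c "
from h import *
to([.5045,.3643,.106],3.8)"
```

```text
side panel yaw -4.5 x at y=-.276: 604.1 y ends -0.448 -0.111
side tips [(np.float64(0.493), np.float64(-0.127), np.float64(0.126)), (np.float64(0.486), np.float64(-0.223), np.float64(0.126)), (np.float64(0.48), np.float64(-0.317), np.float64(0.126)), (np.float64(0.471), np.float64(-0.413), np.float64(0.127)), (np.float64(0.521), np.float64(-0.42), np.float64(0.125))]
top panel yaw -4.5 x at y=-.276: 603.6 y ends -0.447 -0.109
top tips [(np.float64(0.52), np.float64(-0.415), np.float64(0.126)), (np.float64(0.495), np.float64(-0.123), np.float64(0.127)), (np.float64(0.486), np.float64(-0.218), np.float64(0.128)), (np.float64(0.478), np.float64(-0.315), np.float64(0.128)), (np.float64(0.469), np.float64(-0.412), np.float64(0.128))]
[0.5034 0.3631 0.2561]
top bar [0.4149 0.2773 0.1064] 175
top roll [175 201   9  16  71] ctr [487.7 361.9] [48.3 22.3] 2.0 ztop 0.102
side bar [0.4169 0.2972 0.1047] 134
side roll [310 133  18  11 119] ctr [502.1 361.2] [68.2 27. ] 3.2 ztop 0.104
shift [ 0.0009 -0.0012  0.1506] turn [ 0.  -0.   0.1] | t 21.8
```

View pics/i.png

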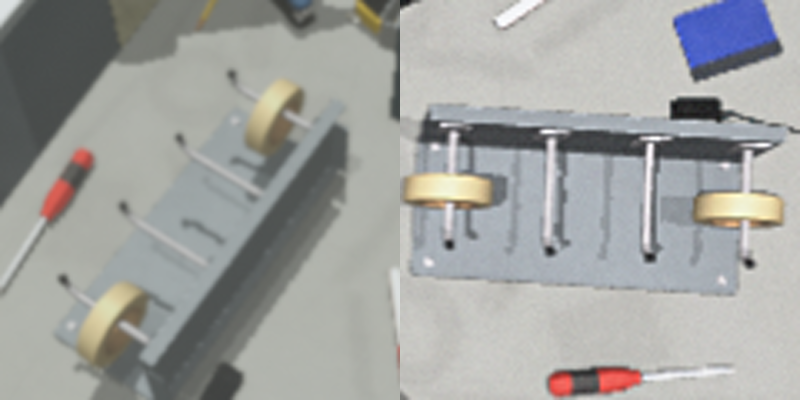

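Two rolls hang, on the first hook (448,190) and the fourth (738,208) in the right half. The third roll is unmoved in the drawer, so I grasp it now.

Request:
carry_out([
  {"tx":0.001,"ty":-0.001,"tz":0.05,"rx":0,"ry":0,"rz":0,"fingers":0.45},
  {"tx":0.001,"ty":-0.001,"tz":0.09,"rx":0,"ry":0,"rz":0,"fingers":0.45},
  {"tx":0.001,"ty":-0.001,"tz":0.125,"rx":0,"ry":0,"rz":0,"fingers":0.45},
  {"tx":0.001,"ty":-0.001,"tz":0.15,"rx":0,"ry":0,"rz":0,"fingers":0.45},
  {"tx":0.001,"ty":-0.001,"tz":0.15,"rx":0,"ry":0,"rz":0,"fingers":0.45},
  {"tx":0.001,"ty":-0.001,"tz":0.15,"rx":0,"ry":0,"rz":0,"fingers":0.1},
  {"tx":0.001,"ty":-0.001,"tz":0.15,"rx":0,"ry":0,"rz":0,"fingers":0.1},
  {"tx":0.001,"ty":-0.001,"tz":0.15,"rx":0,"ry":0,"rz":0,"fingers":0.1},
  {"tx":0.001,"ty":-0.001,"tz":0.15,"rx":0,"ry":0,"rz":0,"fingers":0.1},
], force=40)

```text
t: 22.9
position: [0.505, 0.3657, 0.1076]
tool_rot: [-0.0, 0.999, 0.035, 0.001]
wrist_force: [0.6, -0.9, 6.2]
finger_gap: 0.271
gripper_force: 42.9
```

Request:
carry_out([
  {"tx":0,"ty":0,"tz":-0.04,"rx":0,"ry":0,"rz":0,"fingers":0.1},
  {"tx":0,"ty":0,"tz":-0.09,"rx":0,"ry":0,"rz":0,"fingers":0.1},
  {"tx":0,"ty":0,"tz":-0.15,"rx":0,"ry":0,"rz":0,"fingers":0.1},
  {"tx":0,"ty":0,"tz":-0.15,"rx":0,"ry":0,"rz":0,"fingers":0.1},
  {"tx":0,"ty":0,"tz":-0.15,"rx":0,"ry":0,"rz":0,"fingers":0.1},
])

```text
t: 23.52
position: [0.5038, 0.3652, 0.2553]
tool_rot: [0.0, 0.999, 0.035, -0.001]
wrist_force: [0.7, 0.1, -1.0]
finger_gap: 0.268
gripper_force: 43.5
```

```bash
python3 -c "
from h import *
print(env.sense()['position']);to([.429,-.2165,.256],85)"
```

```text
[0.50379888 0.36518836 0.25533565]
shift [-1.153e-01  5.750e-01 -1.000e-04] turn [ -0.    0.1 -81. ] | t 23.5
```

Request:
carry_out([
  {"tx":-0.115,"ty":0.575,"tz":0,"rx":0,"ry":0,"rz":-81,"fingers":0.1},
  {"tx":-0.115,"ty":0.575,"tz":0,"rx":0,"ry":0,"rz":-81,"fingers":0.1},
  {"tx":-0.115,"ty":0.575,"tz":0,"rx":0,"ry":0,"rz":-81,"fingers":0.1},
  {"tx":-0.115,"ty":0.575,"tz":0,"rx":0,"ry":0,"rz":-81,"fingers":0.1},
  {"tx":-0.115,"ty":0.575,"tz":0,"rx":0,"ry":0,"rz":-81,"fingers":0.1},
  {"tx":-0.115,"ty":0.575,"tz":0,"rx":0,"ry":0,"rz":-81,"fingers":0.1},
  {"tx":-0.115,"ty":0.575,"tz":0,"rx":0,"ry":0,"rz":-81,"fingers":0.1},
  {"tx":-0.115,"ty":0.575,"tz":0,"rx":0,"ry":0,"rz":-81,"fingers":0.1},
  {"tx":-0.115,"ty":0.575,"tz":0,"rx":0,"ry":0,"rz":-81,"fingers":0.1},
  {"tx":-0.115,"ty":0.575,"tz":0,"rx":0,"ry":0,"rz":-81,"fingers":0.1},
  {"tx":-0.115,"ty":0.575,"tz":0.045,"rx":0,"ry":0,"rz":-81,"fingers":0.1},
  {"tx":-0.115,"ty":0.575,"tz":0.09,"rx":0,"ry":0,"rz":-81,"fingers":0.1},
])

```text
t: 25.02
position: [0.4285, -0.2171, 0.1635]
tool_rot: [-0.001, 0.738, 0.675, -0.0]
wrist_force: [0.4, 0.6, -1.9]
finger_gap: 0.271
gripper_force: 43.5
```

Request:
carry_out([
  {"tx":0,"ty":0,"tz":0,"rx":0,"ry":0,"rz":0,"fingers":0.1},
  {"tx":0,"ty":0,"tz":0,"rx":0,"ry":0,"rz":0,"fingers":0.1},
])

```text
t: 25.28
position: [0.4302, -0.2162, 0.1668]
tool_rot: [-0.0, 0.737, 0.676, -0.0]
wrist_force: [0.3, 0.3, -0.3]
finger_gap: 0.268
gripper_force: 43.4
```

```bash
python3 rack.py k; python3 -c "
from h import *
held('k'); to([.4285,-.2160,.166],85);to([.540,-.226,.166],85)"
```

```text
side panel yaw -4.6 x at y=-.276: 604.0 y ends -0.448 -0.112
side tips [(np.float64(0.493), np.float64(-0.128), np.float64(0.128)), (np.float64(0.486), np.float64(-0.224), np.float64(0.127)), (np.float64(0.437), np.float64(-0.258), np.float64(0.127)), (np.float64(0.48), np.float64(-0.317), np.float64(0.128)), (np.float64(0.471), np.float64(-0.413), np.float64(0.128)), (np.float64(0.521), np.float64(-0.42), np.float64(0.126))]
top panel yaw -4.6 x at y=-.276: 603.7 y ends -0.447 -0.109
top tips [(np.float64(0.521), np.float64(-0.414), np.float64(0.125)), (np.float64(0.496), np.float64(-0.123), np.float64(0.127)), (np.float64(0.468), np.float64(-0.412), np.float64(0.128)), (np.float64(0.437), np.float64(-0.177), np.float64(0.128))]
[ 0.4307 -0.2164  0.1678]
top 39 tool-frame min [ 0.0267 -0.0093  0.0138] max [0.0412 0.0096 0.0387]
side 264 tool-frame min [-0.0455 -0.0102  0.0063] max [0.0208 0.0133 0.0822]
shift [ 0.0002 -0.0023  0.0018] turn [0.1 0.1 0. ] | t 25.4
shift [-1.000e-04  1.097e-01  2.100e-03] turn [0.1 0.1 0. ] | t 25.4
```

Request:
carry_out([
  {"tx":-0.001,"ty":0.02,"tz":0,"rx":0,"ry":0,"rz":0,"fingers":0.1},
  {"tx":-0.001,"ty":0.04,"tz":0,"rx":0,"ry":0,"rz":0,"fingers":0.1},
  {"tx":-0.001,"ty":0.06,"tz":0,"rx":0,"ry":0,"rz":0,"fingers":0.1},
  {"tx":-0.001,"ty":0.08,"tz":0,"rx":0,"ry":0,"rz":0,"fingers":0.1},
  {"tx":-0.001,"ty":0.1,"tz":0,"rx":0,"ry":0,"rz":0,"fingers":0.1},
  {"tx":-0.001,"ty":0.11,"tz":0,"rx":0,"ry":0,"rz":0,"fingers":0.1},
  {"tx":-0.001,"ty":0.11,"tz":0,"rx":0,"ry":0,"rz":0,"fingers":0.1},
  {"tx":-0.001,"ty":0.11,"tz":0,"rx":0,"ry":0,"rz":0,"fingers":0.1},
])

```text
t: 26.38
position: [0.5388, -0.2266, 0.1666]
tool_rot: [-0.0, 0.737, 0.676, -0.0]
wrist_force: [0.1, 0.0, -1.4]
finger_gap: 0.267
gripper_force: 43.5
```

Request:
carry_out([
  {"tx":0,"ty":0,"tz":0.012,"rx":0,"ry":0,"rz":0,"fingers":0.1},
  {"tx":0,"ty":0,"tz":0.024,"rx":0,"ry":0,"rz":0,"fingers":0.1},
  {"tx":0,"ty":0,"tz":0.026,"rx":0,"ry":0,"rz":0,"fingers":0.1},
  {"tx":0,"ty":0,"tz":0.026,"rx":0,"ry":0,"rz":0,"fingers":0.1},
  {"tx":0,"ty":0,"tz":0.026,"rx":0,"ry":0,"rz":0,"fingers":0.35},
  {"tx":0,"ty":0,"tz":0.026,"rx":0,"ry":0,"rz":0,"fingers":0.45},
  {"tx":0,"ty":0,"tz":0.026,"rx":0,"ry":0,"rz":0,"fingers":0.45},
  {"tx":0,"ty":0,"tz":-0.01,"rx":0,"ry":0,"rz":0,"fingers":0.45},
  {"tx":0,"ty":0,"tz":-0.05,"rx":0,"ry":0,"rz":0,"fingers":0.45},
  {"tx":0,"ty":0,"tz":-0.09,"rx":0,"ry":0,"rz":0,"fingers":0.45},
  {"tx":0,"ty":0,"tz":-0.09,"rx":0,"ry":0,"rz":0,"fingers":0.45},
])

```text
t: 27.75
position: [0.5406, -0.2275, 0.2602]
tool_rot: [0.004, 0.737, 0.676, 0.001]
wrist_force: [-0.1, 0.3, -0.1]
finger_gap: 0.45
gripper_force: 0.0
```

```bash
python3 -c "
from h import *
to([.40,.24,.256],93.5); to([.37,.1,.256],93.5)"
```

```text
shift [ 0.4535 -0.1808  0.0014] turn [ 0.4  0.2 -8.5] | t 27.8
shift [ 0.3114 -0.1985  0.0018] turn [ 0.4  0.2 -8.5] | t 27.8
```

Request:
carry_out([
  {"tx":0.05,"ty":-0.04,"tz":0,"rx":0,"ry":0,"rz":-8.5,"fingers":0.3},
  {"tx":0.1,"ty":-0.08,"tz":0,"rx":0,"ry":0,"rz":-8.5,"fingers":0.3},
  {"tx":0.15,"ty":-0.11,"tz":0,"rx":0,"ry":0,"rz":-8.5,"fingers":0.3},
  {"tx":0.2,"ty":-0.14,"tz":0,"rx":0,"ry":0,"rz":-8.5,"fingers":0.3},
  {"tx":0.25,"ty":-0.16,"tz":0,"rx":0,"ry":0,"rz":-8.5,"fingers":0.3},
  {"tx":0.31,"ty":-0.17,"tz":0,"rx":0,"ry":0,"rz":-8.5,"fingers":0.3},
  {"tx":0.37,"ty":-0.18,"tz":0,"rx":0,"ry":0,"rz":-8.5,"fingers":0.3},
  {"tx":0.43,"ty":-0.18,"tz":0,"rx":0,"ry":0,"rz":-8.5,"fingers":0.3},
  {"tx":0.454,"ty":-0.181,"tz":0,"rx":0,"ry":0,"rz":-8.5,"fingers":0.3},
  {"tx":0.454,"ty":-0.181,"tz":0,"rx":0,"ry":0,"rz":-8.5,"fingers":0.3},
  {"tx":0.454,"ty":-0.181,"tz":0,"rx":0,"ry":0,"rz":-8.5,"fingers":0.3},
])

```text
t: 29.12
position: [0.3982, 0.2405, 0.2557]
tool_rot: [-0.0, 0.685, 0.728, -0.001]
wrist_force: [0.6, -0.7, 0.2]
finger_gap: 0.297
gripper_force: 0.0
```

```bash
python3 rack.py l; python3 -c "
from h import *
P=cloud('top',np.load('pics/ltop.npy')); z=P[...,2]
q=P[(P[...,0]>.38)&(P[...,0]<.424)&(P[...,1]>.2)&(P[...,1]<.37)&(z>.09)&(z<.125)]; print(len(q),np.median(q,0) if len(q) else 0)
to([.412,.281,.2],93.5)"
```

```text
side panel yaw -4.5 x at y=-.276: 603.9 y ends -0.448 -0.11
side tips [(np.float64(0.493), np.float64(-0.128), np.float64(0.126)), (np.float64(0.486), np.float64(-0.224), np.float64(0.127)), (np.float64(0.528), np.float64(-0.242), np.float64(0.124)), (np.float64(0.481), np.float64(-0.316), np.float64(0.126)), (np.float64(0.471), np.float64(-0.413), np.float64(0.128)), (np.float64(0.521), np.float64(-0.42), np.float64(0.126))]
top panel yaw -4.6 x at y=-.276: 603.4 y ends -0.447 -0.107
top tips [(np.float64(0.528), np.float64(-0.233), np.float64(0.125)), (np.float64(0.52), np.float64(-0.415), np.float64(0.126)), (np.float64(0.494), np.float64(-0.123), np.float64(0.128)), (np.float64(0.484), np.float64(-0.218), np.float64(0.13)), (np.float64(0.476), np.float64(-0.315), np.float64(0.129)), (np.float64(0.469), np.float64(-0.412), np.float64(0.127))]
[0.3985 0.2402 0.2561]
7 [0.41484765 0.22314783 0.1090121 ]
shift [0.04   0.0159 0.0561] turn [-0.   0.  -0.1] | t 29.2
```

View pics/l.png

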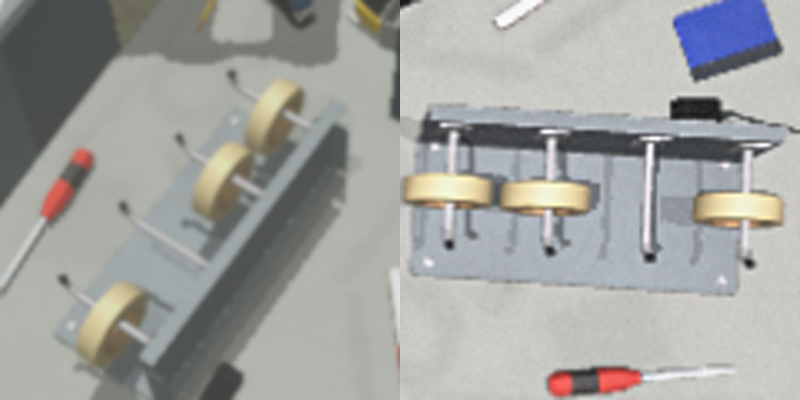

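All three rolls hang freely: tops at (448,190), (547,197) and (738,208) in the right half. Now I grip the bar again and shut the drawer.

Request:
carry_out([
  {"tx":0.04,"ty":0.016,"tz":0.03,"rx":0,"ry":0,"rz":0,"fingers":0.3},
  {"tx":0.04,"ty":0.016,"tz":0.056,"rx":0,"ry":0,"rz":0,"fingers":0.3},
  {"tx":0.04,"ty":0.016,"tz":0.09,"rx":0,"ry":0,"rz":0,"fingers":0.3},
  {"tx":0.04,"ty":0.016,"tz":0.12,"rx":0,"ry":0,"rz":0,"fingers":0.3},
  {"tx":0.04,"ty":0.016,"tz":0.148,"rx":0,"ry":0,"rz":0,"fingers":0.3},
  {"tx":0.04,"ty":0.016,"tz":0.148,"rx":0,"ry":0,"rz":0,"fingers":0.3},
  {"tx":0.04,"ty":0.016,"tz":0.148,"rx":0,"ry":0,"rz":0,"fingers":0},
  {"tx":0.04,"ty":0.016,"tz":0.148,"rx":0,"ry":0,"rz":0,"fingers":0},
  {"tx":0.04,"ty":0.016,"tz":0.148,"rx":0,"ry":0,"rz":0,"fingers":0},
  {"tx":0.04,"ty":0.016,"tz":0.148,"rx":0,"ry":0,"rz":0,"fingers":0},
], force=30)

```text
t: 30.48
position: [0.4126, 0.2818, 0.1092]
tool_rot: [0.001, 0.685, 0.728, 0.0]
wrist_force: [1.4, -5.3, 2.5]
finger_gap: 0.112
gripper_force: 29.7
```

Request:
carry_out([
  {"tx":0,"ty":0.02,"tz":0,"rx":0,"ry":0,"rz":0,"fingers":0},
  {"tx":0,"ty":0.04,"tz":0,"rx":0,"ry":0,"rz":0,"fingers":0},
  {"tx":0,"ty":0.06,"tz":0,"rx":0,"ry":0,"rz":0,"fingers":0},
  {"tx":0,"ty":0.08,"tz":0,"rx":0,"ry":0,"rz":0,"fingers":0},
  {"tx":0,"ty":0.095,"tz":0,"rx":0,"ry":0,"rz":0,"fingers":0},
  {"tx":0,"ty":0.102,"tz":0,"rx":0,"ry":0,"rz":0,"fingers":0},
  {"tx":0,"ty":0.106,"tz":0,"rx":0,"ry":0,"rz":0,"fingers":0},
  {"tx":0,"ty":0.108,"tz":0,"rx":0,"ry":0,"rz":0,"fingers":0},
  {"tx":0,"ty":0.108,"tz":0,"rx":0,"ry":0,"rz":0,"fingers":0},
])

```text
t: 31.6
position: [0.5188, 0.2887, 0.1091]
tool_rot: [-0.0, 0.685, 0.729, -0.001]
wrist_force: [-3.7, -4.7, 8.0]
finger_gap: 0.113
gripper_force: 30.5
```

Request:
carry_out([
  {"tx":0,"ty":0.0015,"tz":0,"rx":0,"ry":0,"rz":0,"fingers":0},
  {"tx":0,"ty":0.003,"tz":0,"rx":0,"ry":0,"rz":0,"fingers":0},
  {"tx":0,"ty":0.003,"tz":0,"rx":0,"ry":0,"rz":0,"fingers":0},
])

```text
t: 31.98
position: [0.519, 0.2887, 0.1091]
tool_rot: [-0.002, 0.685, 0.729, -0.003]
wrist_force: [-14.4, -5.0, 15.0]
finger_gap: 0.116
gripper_force: 31.2
```

Firm against the shut stop. Back off the strain, release and retreat.

Request:
carry_out([
  {"tx":0,"ty":0,"tz":0,"rx":0,"ry":0,"rz":0,"fingers":0.3},
  {"tx":0,"ty":-0.002,"tz":0,"rx":0,"ry":0,"rz":0,"fingers":0.3},
  {"tx":0,"ty":-0.002,"tz":0,"rx":0,"ry":0,"rz":0,"fingers":0.3},
  {"tx":0,"ty":-0.002,"tz":-0.04,"rx":0,"ry":0,"rz":0,"fingers":0.3},
  {"tx":0,"ty":-0.002,"tz":-0.09,"rx":0,"ry":0,"rz":0,"fingers":0.3},
  {"tx":-0.06,"ty":-0.04,"tz":-0.15,"rx":0,"ry":0,"rz":0,"fingers":0.3},
  {"tx":-0.12,"ty":-0.08,"tz":-0.15,"rx":0,"ry":0,"rz":0,"fingers":0.3},
  {"tx":-0.18,"ty":-0.1,"tz":-0.15,"rx":0,"ry":0,"rz":0,"fingers":0.3},
  {"tx":-0.24,"ty":-0.1,"tz":-0.15,"rx":0,"ry":0,"rz":0,"fingers":0.3},
  {"tx":-0.27,"ty":-0.1,"tz":-0.15,"rx":0,"ry":0,"rz":0,"fingers":0.3},
  {"tx":-0.27,"ty":-0.1,"tz":-0.15,"rx":0,"ry":0,"rz":0,"fingers":0.3},
])

```text
t: 33.35
position: [0.4398, 0.0097, 0.2585]
tool_rot: [0.001, 0.687, 0.726, 0.0]
wrist_force: [-0.1, 0.2, 0.6]
finger_gap: 0.302
gripper_force: 0.0
```

```bash
python3 - <<'E'
from h import *
im,d=snap('top','z'); P=cloud('top',d); z=P[...,2]
q=P[(P[...,0]>.495)&(P[...,0]<.528)&(P[...,1]>.2)&(P[...,1]<.37)&(z>.09)&(z<.125)]
v=cv2.fitLine((q*1000).astype(np.float32),cv2.DIST_HUBER,0,.01,.01).ravel();print(v)
E
```

```text
[-5.48418686e-02  9.98432219e-01 -1.12006366e-02  5.18088074e+02
  2.86241455e+02  1.06914406e+02]
```

View pics/z.png

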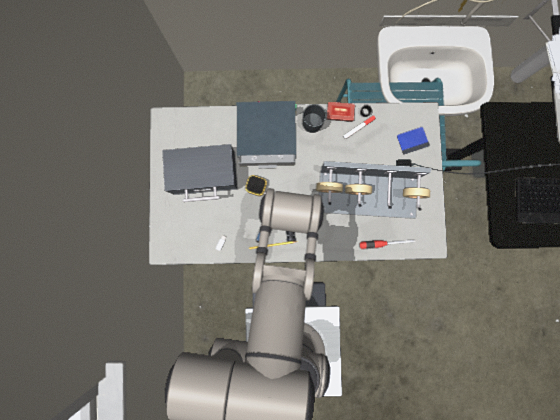

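The drawer is shut: the bar at (200,197) is back at x = 0.518. Three rolls hang at (330,187), (358,189) and (417,193), and the arm is clear of everything.

```bash
python3 -c "
from workcell import env
print(env.finish_job())"
```

```text
the job is handed in; nothing more can be done
None
```

I handed the job in at about 33 s: all three rolls in the drawer hang on their own hooks (first, second and fourth) and the drawer is fully shut; I never touched the stapler or tape measure, though the arm hid the stapler in the last picture.

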